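# Load the gang programmer in batch order

## Robot

A 6-joint arm with a two-finger parallel gripper is mounted at the origin on the work surface. World frame = base frame: x ahead of the robot, y to its left, z up, the work surface at z = 0. Lengths are in m, angles in degrees, forces in N, time in s.
With the tool pointing down it reaches from about 0.4 to 0.825 m from the base axis. Payload 7 kg.
Tool frame: the origin (TCP) lies on the centre line of the jaws, within the pads' length; the fingertips stand 8 mm ahead of it and the grasp point (between the pads) lies 11 mm behind it; z points along the fingers, y is the line along which they close (so a half turn about z gives the same grasp; the last joint's range is limited). The gripper opens to 88 mm and grips with 3 to 60 N. Pads are 19 mm wide; open, the fingers measure 130 mm over their backs; the gripper's body (78 mm by 193 mm) begins 47 mm behind the grasp point.
Start: joints at [87.095, 20.546, 0.682, 0, -70.136, -16.507], TCP at [0.224, 0.637, 0.203] pointing down, gripper open.
Joint ranges: [-176.03, 176.03], [-82.01, 121.73], [-58.28, 71.71], [-173.87, 95.51], [-174.79, -0.11], [-173.66, 173.66]. Speed limits (degrees/s): [136.94, 136.94, 172.46, 180, 180, 180].

## Interface

Orientations are given as [roll, pitch, yaw] about the fixed x, y, z axes, in that order (R = Rz(yaw) Ry(pitch) Rx(roll)).
In Python, from plant import r gives the robot as it stands.
- The arm moves only by the tool carry_out, never from a script. Its argument "targets" is a list of rows, each a list of 6 numbers: the shift along the tool's x, y, z scaled (see below), then the turn, a rotation vector about the tool's x, y, z scaled (see below). A call has 1 to 5 rows; each row shifts and turns the commanded pose from where the row before left it, along the tool's axes as they then stand; what a row does not reach is not made up. The controller multiplies each number of a shift by 0.5 m and each number of a turn by 60 degrees. A row lasts 1/8 s, in which the tool goes at most 62.5 mm and 10.7 degrees, less where a joint would pass 70% of its speed; a pose out of reach is approached as far as the arm can. A call with a number of a shift or a turn outside -1 to 1 is refused whole. A call with a gripper value outside its range is refused whole. "hand" is the opening, from 0 (shut) to 1 (fully open), set as the call begins (left out, the last holds). The fingers move at their own pace and stop on an object; "squeeze" is the grip in N (left out, the last holds). Time passes only in rows, so rows that do not move let the fingers close. It gives the time, the measured TCP pose, the force, the opening and the grip force at its end, in the units of the state.
- r.get_state(): the state, without advancing time (a new reading comes with each control period).
- r.capture(name): name is "scene" or "top" or "wrist"; returns the picture (384x512x3 uint8, red, green, blue); there is no depth.
- r.camera_info(name): a dict with "K" (3x3 intrinsics, pixels), "eye" and "attitude" of the camera in the world. Camera axes: x right, y down, z forward; pixel columns grow to the right and rows downward; lengths in m; the calibration is good to about 2 mm. The wrist camera is an equidistant fisheye: a pixel r from the principal point sees the ray r / f radians off the axis. A picture is of the moment at which its call begins: read the wrist's pose just before it. camera_info takes no time and is no camera call; for the wrist camera it gives the pose at the moment of the call.
- r.close_job(): hands the job in; it is judged then, once.
The state is a dict: "time_s": time; "joints": joint angles; "qd": joint speeds; "joint_torque": joint torques, N m; "tcp_pos": TCP position; "eef_rot": TCP orientation; "contact_force": force on the tool from outside, world axes, zero at the start; "moment": the same for the moment, N m; "gripper_width": finger opening in m; "gripper_force": force on a finger pad.
Only numpy, scipy, OpenCV 4.12 (cv2) and the standard library are available. Lean on these libraries where they do the work, as an engineer would, in place of code of your own. Each camera call takes 0.05 s, during which the arm holds its last target. There are 200 camera calls.

## Task

Move the four boards from the pallet rail into the four-bay programmer, keeping the batch order because serial numbers are given out from the control pod: the board farthest left on the rail, as the robot sees it, goes into the bay next to the blue pod, the next one into the next bay, and so on. Set each one down gently, upright on its standoffs and square inside its bay's rim, and leave the tin, pliers and cell holder on the bench alone.

Things in the scene. Friction and masses are not known exactly. Their poses are not given: they have to be found in the camera images.
- board_green: green controller board, 72 (x) x 44 (y) mm, 70 g, on four brass standoffs. Origin: centre, at the standoffs' feet; z up. PCB top at 12 mm, small parts under 18 mm; a dark finned heat sink, 30 (x) x 26 (y) mm, rises from its middle to 43 mm. Pinch the heat sink along x (neighbours are close along y), fingertips 20 mm or more above the feet.
- board_blue: blue controller board, 72 (x) x 44 (y) mm, 70 g, on four brass standoffs. Origin: centre, at the standoffs' feet; z up. PCB top at 12 mm, small parts under 18 mm; a dark finned heat sink, 30 (x) x 26 (y) mm, rises from its middle to 43 mm. Pinch the heat sink along x (neighbours are close along y), fingertips 20 mm or more above the feet.
- board_red: red controller board, 72 (x) x 44 (y) mm, 70 g, on four brass standoffs. Origin: centre, at the standoffs' feet; z up. PCB top at 12 mm, small parts under 18 mm; a dark finned heat sink, 30 (x) x 26 (y) mm, rises from its middle to 43 mm. Pinch the heat sink along x (neighbours are close along y), fingertips 20 mm or more above the feet.
- board_white: white controller board, 72 (x) x 44 (y) mm, 70 g, on four brass standoffs. Origin: centre, at the standoffs' feet; z up. PCB top at 12 mm, small parts under 18 mm; a dark finned heat sink, 30 (x) x 26 (y) mm, rises from its middle to 43 mm. Pinch the heat sink along x (neighbours are close along y), fingertips 20 mm or more above the feet.
- pallet_green: black solder pallet, 92 (x) x 62 (y) mm, fixed on the aluminium rail, where the green board lies at the start; it stays and so marks that board's place in the row. Origin: centre of its underside; pocket floor 6 mm, rim 9 mm above it; y along the rail, to the robot's left (+y), neighbours 66 mm apart.
- pallet_blue: black solder pallet, 92 (x) x 62 (y) mm, fixed on the aluminium rail, where the blue board lies at the start; it stays and so marks that board's place in the row. Origin: centre of its underside; pocket floor 6 mm, rim 9 mm above it; y along the rail, to the robot's left (+y), neighbours 66 mm apart.
- pallet_red: black solder pallet, 92 (x) x 62 (y) mm, fixed on the aluminium rail, where the red board lies at the start; it stays and so marks that board's place in the row. Origin: centre of its underside; pocket floor 6 mm, rim 9 mm above it; y along the rail, to the robot's left (+y), neighbours 66 mm apart.
- pallet_white: black solder pallet, 92 (x) x 62 (y) mm, fixed on the aluminium rail, where the white board lies at the start; it stays and so marks that board's place in the row. Origin: centre of its underside; pocket floor 6 mm, rim 9 mm above it; y along the rail, to the robot's left (+y), neighbours 66 mm apart.
- programmer: low grey and black four-bay contactless programmer, 114 (x) x 366 (y) mm, fixed. Origin: centre of its underside; y along its row of bays. Bay centres at x = 0 and y = -99, -33, 33, 99 mm; bay floors (gold coils) 40 mm above the origin; each bay is 86 (x) x 58 (y) mm clear inside silver rims 5 mm high.
- pod: dark blue control pod with a pale screen and a red button, 98 (x) x 38 (y) x 18 mm high, fixed on one end of the programmer (y = +155 or -155 mm in the programmer's frame); the other end has a flat grey blank cover. Origin: centre of its underside. Bay 1 is the bay next to it, centred 56 mm from its origin; then 122, 188 and 254 mm.
- tin: bystander: round tip-cleaner tin with brass wool, 64 mm across, 25 mm high, loose. Origin: centre of its underside.
- pliers: bystander: pliers with red handles lying on the table, 170 mm long, loose. Origin: at the pivot, underside.
- cells: bystander: black holder with a purple and an orange cell, 76 x 42 x 20 mm, loose. Origin: centre of its underside.

How it is judged (in metres and radians):
At the end, for the whole second after the job is handed in: Each board is in the bay whose number from the pod equals its place on the rail from the left (+y): within 10 mm of the bay centre, feet within 3 mm of its floor, level to 0.08 rad, square to 0.35 rad (either way round), released, at rest; bystanders within 30 mm of their starts (((y of any of pallet_blue, pallet_red, pallet_white in the frame of pallet_green below -0.165 m and horizontal distance between board_green and pod between 0.046 and 0.066 m) or (y of any of pallet_blue, pallet_red, pallet_white in the frame of pallet_green below -0.099 m and y of each of pallet_blue, pallet_red, pallet_white in the frame of pallet_green above -0.165 m and horizontal distance between board_green and pod between 0.112 and 0.132 m) or (y of any of pallet_blue, pallet_red, pallet_white in the frame of pallet_green below -0.033 m and y of each of pallet_blue, pallet_red, pallet_white in the frame of pallet_green above -0.099 m and horizontal distance between board_green and pod between 0.178 and 0.198 m) or (y of each of pallet_blue, pallet_red, pallet_white in the frame of pallet_green above -0.033 m and horizontal distance between board_green and pod between 0.244 and 0.264 m)) and x of board_green in the frame of programmer between -0.01 and 0.01 m and z of board_green in the frame of programmer between 0.037 and 0.043 m and angle between each of board_green, board_blue, board_red, board_white's own z axis and vertical below 0.08 rad and angle between the x axis of each of board_green, board_blue, board_red, board_white and the x axis of programmer, either way round below 0.35 rad and linear speed of each of board_green, board_blue, board_red, board_white below 0.02 m/s and angular speed of each of board_green, board_blue, board_red, board_white below 0.2 rad/s and ((y of any of pallet_green, pallet_red, pallet_white in the frame of pallet_blue below -0.165 m and horizontal distance between board_blue and pod between 0.046 and 0.066 m) or (y of any of pallet_green, pallet_red, pallet_white in the frame of pallet_blue below -0.099 m and y of each of pallet_green, pallet_red, pallet_white in the frame of pallet_blue above -0.165 m and horizontal distance between board_blue and pod between 0.112 and 0.132 m) or (y of any of pallet_green, pallet_red, pallet_white in the frame of pallet_blue below -0.033 m and y of each of pallet_green, pallet_red, pallet_white in the frame of pallet_blue above -0.099 m and horizontal distance between board_blue and pod between 0.178 and 0.198 m) or (y of each of pallet_green, pallet_red, pallet_white in the frame of pallet_blue above -0.033 m and horizontal distance between board_blue and pod between 0.244 and 0.264 m)) and x of board_blue in the frame of programmer between -0.01 and 0.01 m and z of board_blue in the frame of programmer between 0.037 and 0.043 m and ((y of any of pallet_green, pallet_blue, pallet_white in the frame of pallet_red below -0.165 m and horizontal distance between board_red and pod between 0.046 and 0.066 m) or (y of any of pallet_green, pallet_blue, pallet_white in the frame of pallet_red below -0.099 m and y of each of pallet_green, pallet_blue, pallet_white in the frame of pallet_red above -0.165 m and horizontal distance between board_red and pod between 0.112 and 0.132 m) or (y of any of pallet_green, pallet_blue, pallet_white in the frame of pallet_red below -0.033 m and y of each of pallet_green, pallet_blue, pallet_white in the frame of pallet_red above -0.099 m and horizontal distance between board_red and pod between 0.178 and 0.198 m) or (y of each of pallet_green, pallet_blue, pallet_white in the frame of pallet_red above -0.033 m and horizontal distance between board_red and pod between 0.244 and 0.264 m)) and x of board_red in the frame of programmer between -0.01 and 0.01 m and z of board_red in the frame of programmer between 0.037 and 0.043 m and ((y of any of pallet_green, pallet_blue, pallet_red in the frame of pallet_white below -0.165 m and horizontal distance between board_white and pod between 0.046 and 0.066 m) or (y of any of pallet_green, pallet_blue, pallet_red in the frame of pallet_white below -0.099 m and y of each of pallet_green, pallet_blue, pallet_red in the frame of pallet_white above -0.165 m and horizontal distance between board_white and pod between 0.112 and 0.132 m) or (y of any of pallet_green, pallet_blue, pallet_red in the frame of pallet_white below -0.033 m and y of each of pallet_green, pallet_blue, pallet_red in the frame of pallet_white above -0.099 m and horizontal distance between board_white and pod between 0.178 and 0.198 m) or (y of each of pallet_green, pallet_blue, pallet_red in the frame of pallet_white above -0.033 m and horizontal distance between board_white and pod between 0.244 and 0.264 m)) and x of board_white in the frame of programmer between -0.01 and 0.01 m and z of board_white in the frame of programmer between 0.037 and 0.043 m and distance of each of tin, pliers, cells from where it was at the start of the episode below 0.03 m); the robot touches nothing.
It fails at once if a board is tipped over (more than 35 degrees) (angle between any of board_green, board_blue, board_red, board_white's own z axis and vertical above 0.6 rad).
It fails at once if a board is dropped or slammed into the programmer (over 40 N) (contact force between any of board_green, board_blue, board_red, board_white and programmer above 40 N).
It fails at once if the tin, pliers or cell holder is knocked away (over 30 mm) (distance of any of tin, pliers, cells from where it was at the start of the episode above 0.03 m).
It also fails if it takes over 83 s, if anything falls off the work surface, if the arm or the gripper's body presses on something with over 40 N, if the wrist force passes 120 N, or if a joint passes its speed limit or range.

## Working session

There is one attempt and no reset: what is moved stays moved. The work goes in short steps, Python scripts to look and compute and a tool call to move; the robot and the scene stay as the last step left them, time stands still between calls to the robot, and variables do not carry over. Pictures are saved under pics/ and viewed, at most 14 in all, crops included, and the job is handed in when it is done.

Besides the shell and the picture viewer there is one more tool, called after "Request:" by a JSON object that holds its "method" and its "body", one argument or row to a line. carry_out: Moves the arm, as the interface text tells. Its arguments: {"type":"object","properties":{"targets":{"type":"array","items":{"type":"array","items":{"type":"number","minimum":-1,"maximum":1}}},"hand":{"type":"number"},"squeeze":{"type":"number"}},"required":["targets"]}

```bash
mkdir -p pics; python3 - <<'E'
from plant import r
import cv2
s=r.get_state();print({k:s[k] for k in('time_s','tcp_pos','eef_rot','gripper_width')})
for n in("scene","top"):
    print(n,r.camera_info(n)); cv2.imwrite(f"pics/{n}0.png",r.capture(n)[:,:,::-1])
E
```

```text
{'time_s': 0.0, 'tcp_pos': array([0.22421333, 0.63609794, 0.2022132 ]), 'eef_rot': array([ 1.79904485e+02, -1.03271277e-02, -1.94177587e+01]), 'gripper_width': 0.08782566892782605}
scene {'K': array([[463.8326233 ,   0.        , 258.24728492],
       [  0.        , 463.8326233 , 190.38516735],
       [  0.        ,   0.        ,   1.        ]]), 'eye': array([1.4366462 , 0.07185336, 0.97092298]), 'attitude': array([-1.35431789e+02, -1.34960314e-01,  9.73612752e+01])}
top {'K': array([[414.71789021,   0.        , 257.58533107],
       [  0.        , 414.71789021, 185.79763639],
       [  0.        ,   0.        ,   1.        ]]), 'eye': array([ 0.40106635, -0.04021204,  1.26389864]), 'attitude': array([-172.82494085,    1.438842  ,  -91.6275371 ])}
```

View pics/scene0.png

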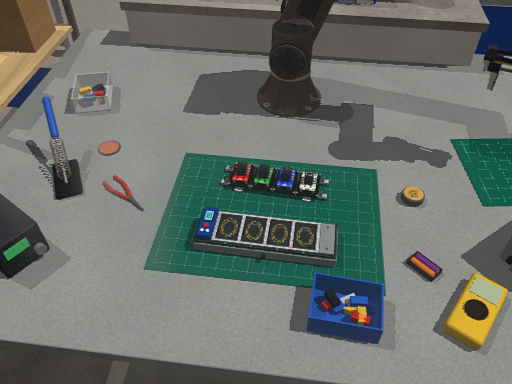

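View pics/top0.png

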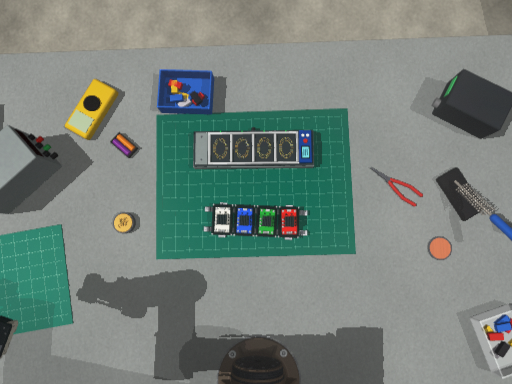

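Left is +y: white, blue, green, red on the rail, and the pod is at the -y end. So white goes to bay 1 (by the pod) and red to bay 4. I'll zoom in to measure.

```bash
python3 - <<'E'
import cv2
a=cv2.imread("pics/top0.png")[125:245,190:323];cv2.imwrite("pics/topc.png",cv2.resize(a,None,fx=5,fy=5,interpolation=cv2.INTER_CUBIC))
a=cv2.imread("pics/scene0.png")[150:270,190:345];cv2.imwrite("pics/scenec.png",cv2.resize(a,None,fx=5,fy=5,interpolation=cv2.INTER_CUBIC))
E
```

```text
(no output)
```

View pics/topc.png

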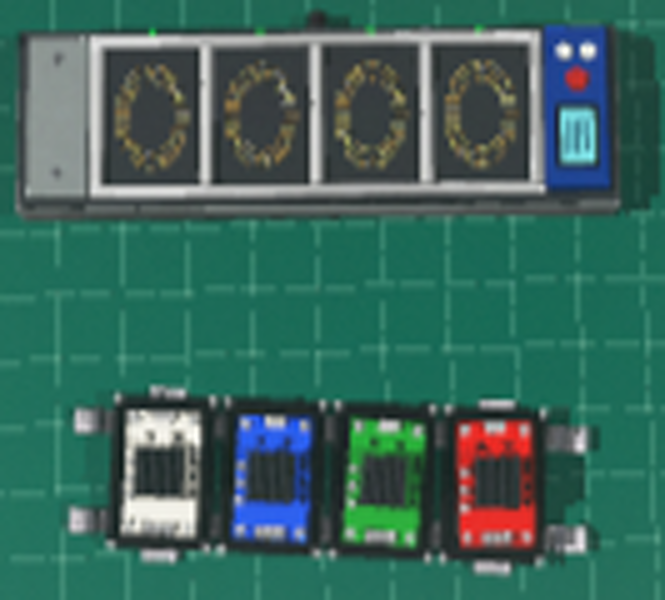

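View pics/scenec.png

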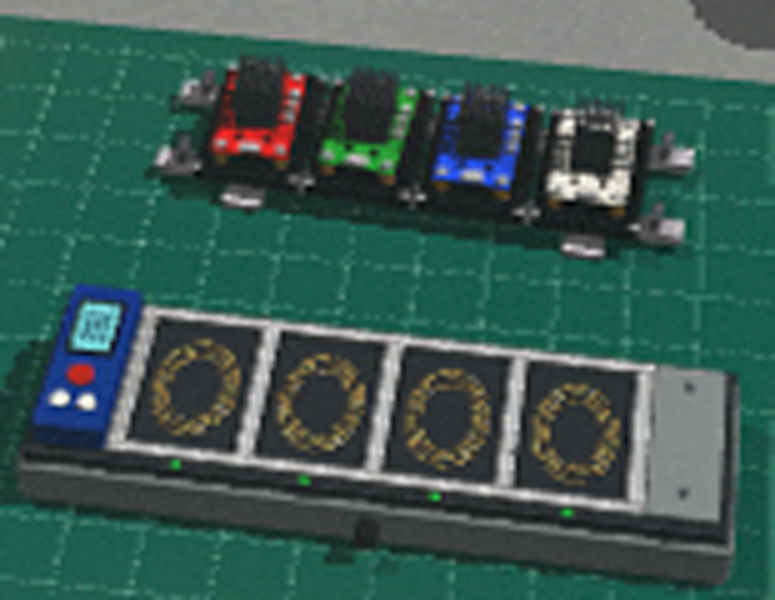

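```bash
cat > h.py <<'E'
import numpy as np
from scipy.spatial.transform import Rotation as R
from plant import r
def ray(n,px):
    c=r.camera_info(n);A=R.from_euler('xyz',c['attitude'],degrees=True).as_matrix()
    d=A@np.linalg.solve(c['K'],[*px,1]);return c['eye'],d/np.linalg.norm(d)
def tri(*obs):
    M=0;b=0
    for n,p in obs:
        o,d=ray(n,p);P=np.eye(3)-np.outer(d,d);M=M+P;b=b+P@o
    X=np.linalg.solve(M,b);return X
def atz(n,px,z):
    o,d=ray(n,px);return o+d*(z-o[2])/d[2]
def T(p):return((p[0]+.5)/5-.5+190,(p[1]+.5)/5-.5+125)
def S(p):return((p[0]+.5)/5-.5+190,(p[1]+.5)/5-.5+150)
E
python3 - <<'E'
from h import *
np.set_printoptions(precision=4,suppress=True)
tc=[(151,117),(262,115),(371,114),(480,112)];sc=[(580,433),(450,415),(322,402),(194,386)]
for a,b in zip(tc,sc):print('coil',tri(('top',T(a)),('scene',S(b))),atz('top',T(a),.04),atz('scene',S(b),.04))
for p in[(93,38),(545,28),(547,190),(91,200)]:print('rim top',atz('top',T(p),.045))
for p in[(645,366),(152,309),(105,445),(637,510)]:print('rim scene',atz('scene',S(p),.045))
for a,b in[((536,420),(210,152)),((457,420),(297,160)),((133,410),(637,207)),((202,410),(545,195)),((161,477-65),(592,201))]:print('pcb',tri(('top',T(a)),('scene',S(b))))
for p in[(161,471),(272,475),(385,480),(497,483)]:print('hs',[atz('top',T(p),z)[:2] for z in(.055,.065,.075)])
E
```

```text
coil [0.6746 0.0976 0.0395] [0.6745 0.0969 0.04  ] [0.6749 0.0983 0.04  ]
coil [0.673  0.0303 0.0416] [0.6734 0.0298 0.04  ] [0.6717 0.0309 0.04  ]
coil [ 0.6718 -0.0359  0.0402] [ 0.6718 -0.0359  0.04  ] [ 0.6717 -0.0359  0.04  ]
coil [ 0.6707 -0.1024  0.0414] [ 0.6708 -0.1014  0.04  ] [ 0.6696 -0.1037  0.04  ]
rim top [0.7232 0.1306 0.045 ]
rim top [ 0.7199 -0.142   0.045 ]
rim top [ 0.621  -0.1392  0.045 ]
rim top [0.624  0.1331 0.045 ]
rim scene [0.6295 0.1294 0.045 ]
rim scene [ 0.6236 -0.1344  0.045 ]
rim scene [ 0.7182 -0.1408  0.045 ]
rim scene [0.7242 0.129  0.045 ]
pcb [ 0.4852 -0.1276  0.03  ]
pcb [ 0.4863 -0.0785  0.031 ]
pcb [0.4983 0.1166 0.0297]
pcb [0.4972 0.0695 0.0323]
pcb [0.4968 0.0953 0.0304]
hs [array([0.4604, 0.0929]), array([0.4599, 0.0918]), array([0.4595, 0.0907])]
hs [array([0.4562, 0.0282]), array([0.4557, 0.0276]), array([0.4553, 0.027 ])]
hs [array([ 0.4514, -0.0375]), array([ 0.4509, -0.0375]), array([ 0.4505, -0.0375])]
hs [array([ 0.4477, -0.1024]), array([ 0.4473, -0.1019]), array([ 0.4469, -0.1014])]
```

```bash
cat >> h.py <<'E'
def rows(p0,R0,p1,R1,n):
    rv=(R0.inv()*R1).as_rotvec(degrees=True)/n;dp=(np.array(p1)-p0)/n;Rc=R0
    for i in range(n):
        print(np.round(np.r_[Rc.inv().apply(dp)/.5,rv/60],4).tolist());Rc=Rc*R.from_rotvec(rv,degrees=True)
def down(yaw):return R.from_euler('xyz',[180,0,yaw],degrees=True)
def cur():
    s=r.get_state();return s['tcp_pos'],R.from_euler('xyz',s['eef_rot'],degrees=True)
E
python3 - <<'E'
from h import *
rows(*cur(),[.459,.0925,.16],down(-92),10)
E
```

```text
[0.0804, 0.0869, 0.0086, 0.0001, -0.0001, 0.121]
[0.0908, 0.0761, 0.0086, 0.0001, -0.0001, 0.121]
[0.0997, 0.064, 0.0086, 0.0001, -0.0001, 0.121]
[0.1069, 0.0509, 0.0086, 0.0001, -0.0001, 0.121]
[0.1125, 0.037, 0.0085, 0.0001, -0.0001, 0.121]
[0.1163, 0.0225, 0.0085, 0.0001, -0.0001, 0.121]
[0.1182, 0.0076, 0.0085, 0.0001, -0.0001, 0.121]
[0.1182, -0.0074, 0.0085, 0.0001, -0.0001, 0.121]
[0.1163, -0.0223, 0.0085, 0.0001, -0.0001, 0.121]
[0.1126, -0.0368, 0.0085, 0.0001, -0.0001, 0.121]
```

Request:
{"method": "carry_out", "body": {
  "targets": [
    [0.08, 0.087, 0.0086, 0, 0, 0.121],
    [0.091, 0.076, 0.0086, 0, 0, 0.121],
    [0.1, 0.064, 0.0086, 0, 0, 0.121],
    [0.107, 0.051, 0.0086, 0, 0, 0.121],
    [0.1125, 0.037, 0.0086, 0, 0, 0.121]
  ],
  "hand": 1,
  "squeeze": 20
}}

```text
time_s: 0.72
tcp_pos: [0.3421, 0.3626, 0.1814]
eef_rot: [180.0, -0.0, -55.9]
contact_force: [1.4, 0.6, 0.9]
gripper_width: 0.0872
gripper_force: 0.0
```

Request:
{"method": "carry_out", "body": {
  "targets": [
    [0.116, 0.0225, 0.0085, 0, 0, 0.121],
    [0.118, 0.0076, 0.0085, 0, 0, 0.121],
    [0.118, -0.0074, 0.0085, 0, 0, 0.121],
    [0.116, -0.022, 0.0085, 0, 0, 0.121],
    [0.1126, -0.037, 0.0085, 0, 0, 0.121]
  ]
}}

```text
time_s: 1.35
tcp_pos: [0.4592, 0.0914, 0.1604]
eef_rot: [-180.0, 0.0, -92.2]
contact_force: [2.1, 1.0, 0.3]
gripper_width: 0.0875
gripper_force: 0.0
```

```bash
python3 - <<'E'
from h import *
import cv2
s=r.get_state();print(s['tcp_pos'],s['eef_rot'],s['contact_force'],r.camera_info('wrist'))
im=r.capture('wrist')[:,:,::-1];cv2.imwrite('pics/w1.png',im)
s=r.get_state();print(s['time_s'],s['tcp_pos'],s['eef_rot'])
E
```

```text
[0.45922683 0.09142849 0.16042743] [-1.79977186e+02  1.87216825e-02 -9.22254726e+01] [2.10816601 1.03835439 0.2567049 ] {'K': array([[297.31863964,   0.        , 260.74519975],
       [  0.        , 297.31863964, 193.92020323],
       [  0.        ,   0.        ,   1.        ]]), 'eye': array([0.45542789, 0.00759361, 0.34126047]), 'attitude': array([1.61972028e+02, 4.84297756e-02, 1.77763896e+02])}
1.4 [0.4599323  0.08627827 0.15950492] [ 1.79917905e+02 -1.09863613e-01 -9.27645873e+01]
```

View pics/w1.png

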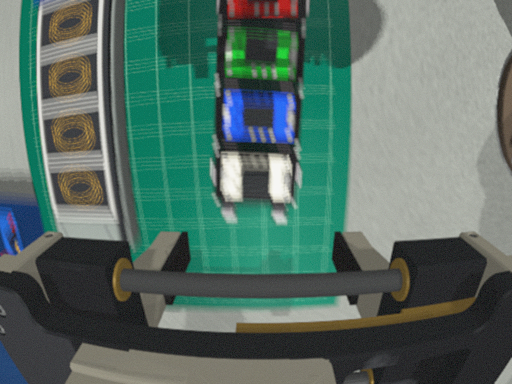

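```bash
python3 - <<'E'
from h import *
import cv2
np.set_printoptions(precision=4,suppress=True)
c=r.camera_info('wrist');im=r.capture('wrist')
s=r.get_state();print(s['time_s'],s['tcp_pos'],s['eef_rot'],s['contact_force'])
A=R.from_euler('xyz',c['attitude'],degrees=True).as_matrix()
def atw(p,z):
    u=(np.asarray(p,float)-c['K'][:2,2])/c['K'][0,0];t=np.linalg.norm(u,axis=1,keepdims=True)
    d=np.c_[u/t*np.sin(t),np.cos(t)]@A.T
    return c['eye'][:2]+d[:,:2]*((z-c['eye'][2])/d[:,2:])
h=cv2.cvtColor(im,cv2.COLOR_RGB2HSV);H,Sa,V=[h[...,i].astype(int) for i in range(3)]
roi=np.zeros(H.shape,bool);roi[0:230,205:315]=1
ms=dict(white=(Sa<60)&(V>140),blue=(H>105)&(H<130)&(Sa>120)&(V>80),green=(H>45)&(H<72)&(Sa>150)&(V>80),red=((H<8)|(H>172))&(Sa>120)&(V>80))
for k,m in ms.items():
    m=(m&roi).astype(np.uint8);m=cv2.morphologyEx(m,cv2.MORPH_CLOSE,np.ones((5,5)))
    n,l,st,ce=cv2.connectedComponentsWithStats(m);i=1+np.argmax(st[1:,4])
    ys,xs=np.where(l==i);q=atw(np.c_[xs,ys],.031).astype(np.float32);b=cv2.minAreaRect(q*1000)
    print(k,st[i],b)
cv2.imwrite('pics/w2.png',im[:,:,::-1])
E
```

```text
1.45 [0.4593 0.0886 0.1596] [179.9095  -0.0768 -92.5334] [-0.3054 -0.012  -0.8429]
white [ 225  167   69   49 1833] ((462.0815124511719, 99.91650390625), (54.12693786621094, 74.4296646118164), 86.17363739013672)
blue [ 225  104   73   46 1990] ((456.8082580566406, 29.6480655670166), (46.754634857177734, 74.4985122680664), 85.87361907958984)
green [ 224   41   75   46 1591] ((453.16265869140625, -36.54529571533203), (45.4847526550293, 73.5985336303711), 83.68640899658203)
red [ 226    0   72   25 1143] ((449.954345703125, -93.13101959228516), (27.765520095825195, 72.99050903320312), 87.17845153808594)
```

View pics/w2.png

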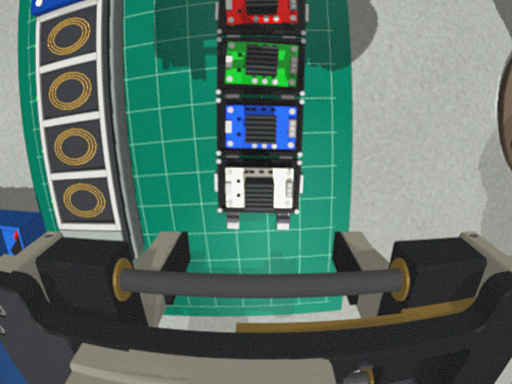

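```bash
python3 - <<'E'
from h import *
rows(*cur(),[.4605,.0930,.08],down(-93.5),3)
E
```

```text
[-0.0031, -0.0008, 0.0531, 0.0005, -0.0004, 0.0054]
[-0.003, -0.0007, 0.0531, 0.0005, -0.0004, 0.0054]
[-0.003, -0.0007, 0.0531, 0.0005, -0.0004, 0.0054]
```

Request:
{"method": "carry_out", "body": {
  "targets": [
    [-0.002, -0.001, 0.053, 0, 0, 0.006],
    [-0.002, -0.001, 0.053, 0, 0, 0.006],
    [-0.002, -0.001, 0.053, 0, 0, 0.006],
    [0, 0, 0, 0, 0, 0]
  ]
}}

```text
time_s: 1.95
tcp_pos: [0.459, 0.0956, 0.0793]
eef_rot: [179.8, -0.1, -93.1]
contact_force: [0.8, -0.2, -0.0]
gripper_width: 0.0876
gripper_force: 0.0
```

Request:
{"method": "carry_out", "body": {
  "targets": [
    [0.003, -0.003, 0.03, 0, 0, 0.005],
    [0, 0, 0.024, 0, 0, 0],
    [0, 0, 0.0086, 0, 0, 0],
    [0, 0, 0, 0, 0, 0],
    [0, 0, 0, 0, 0, 0]
  ]
}}

```text
time_s: 2.58
tcp_pos: [0.4622, 0.0948, 0.0501]
eef_rot: [-180.0, 0.0, -93.4]
contact_force: [0.3, -0.1, 0.8]
gripper_width: 0.0878
gripper_force: 0.0
```

Request:
{"method": "carry_out", "body": {
  "targets": [
    [0, 0, 0, 0, 0, 0],
    [0, 0, 0, 0, 0, 0],
    [0, 0, 0, 0, 0, 0]
  ],
  "hand": 0,
  "squeeze": 15
}}

```text
time_s: 2.95
tcp_pos: [0.462, 0.0946, 0.0497]
eef_rot: [-180.0, 0.0, -93.4]
contact_force: [0.3, 0.5, 0.1]
gripper_width: 0.063
gripper_force: 0.0
```

Request:
{"method": "carry_out", "body": {
  "targets": [
    [0, 0, 0.003, 0, 0, 0],
    [0, 0, 0, 0, 0, 0],
    [0, 0, 0, 0, 0, 0],
    [0, 0, 0, 0, 0, 0],
    [0, 0, 0, 0, 0, 0]
  ]
}}

```text
time_s: 3.58
tcp_pos: [0.4619, 0.0946, 0.0481]
eef_rot: [-180.0, 0.0, -93.4]
contact_force: [0.2, -0.7, 0.4]
gripper_width: 0.0134
gripper_force: 0.0
```

```bash
python3 - <<'E'
from h import *
import cv2
s=r.get_state();print(s['gripper_width'],s['gripper_force'])
a=r.capture('scene')[:,:,::-1][120:240,210:370];b=r.capture('wrist')[:,:,::-1]
cv2.imwrite('pics/g1.png',cv2.resize(np.vstack([cv2.resize(a,(512,384)),b]),None,fx=.78,fy=.78))
E
```

```text
0.013381219213006059 0.0
```

View pics/g1.png

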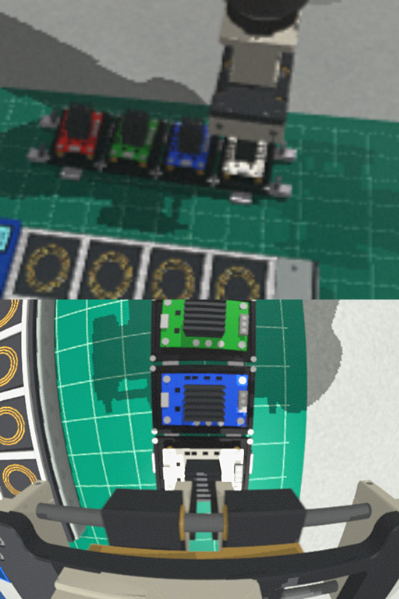

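```bash
python3 - <<'E'
from h import *
import cv2
a=r.capture('scene')[:,:,::-1][130:210,260:360];b=r.capture('wrist')[:,:,::-1][150:310,150:400]
t=r.capture('top')[:,:,::-1]
a=cv2.resize(a,(400,320),interpolation=2);b=cv2.resize(b,(400,256),interpolation=2);t=cv2.resize(t[190:260,190:290],(400,280),interpolation=2)
cv2.imwrite('pics/g2.png',np.hstack([np.vstack([a,t]),np.vstack([b,np.zeros((344,400,3),np.uint8)])]))
E
```

```text
(no output)
```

View pics/g2.png

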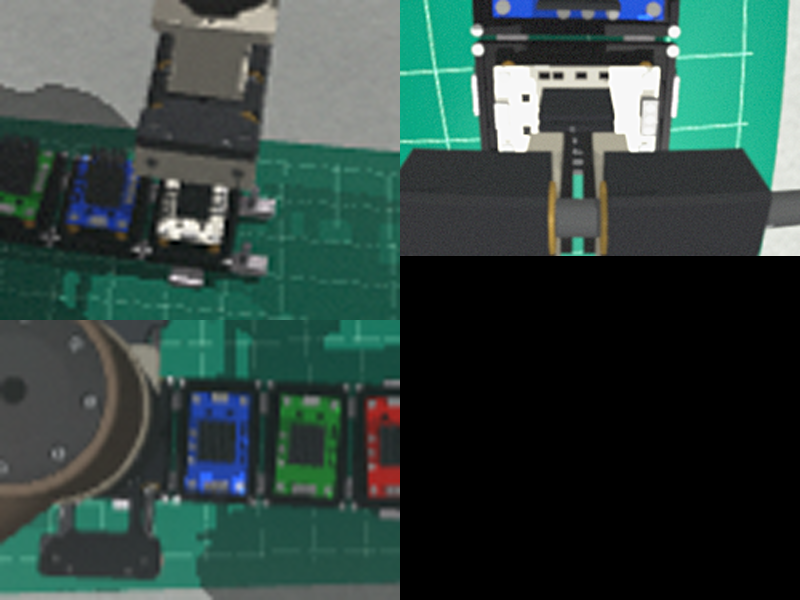

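```bash
cat >> h.py <<'E'
def projw(X):
    c=r.camera_info('wrist');A=R.from_euler('xyz',c['attitude'],degrees=True).as_matrix()
    d=(np.atleast_2d(X)-c['eye'])@A;t=np.arctan2(np.hypot(d[:,0],d[:,1]),d[:,2])[:,None]
    return c['K'][:2,2]+c['K'][0,0]*t*d[:,:2]/np.linalg.norm(d[:,:2],axis=1,keepdims=True)
E
python3 - <<'E'
from h import *
np.set_printoptions(precision=4,suppress=True)
p,Rt=cur();print(p)
f=lambda X:(projw(X)-[150,150])*1.6+[400,0]
print('tcp,tip,grasp',f([p+Rt.apply([0,0,z]) for z in(0,.008,-.011)]))
print('tip pad -y edges',f([p+Rt.apply([.0095,s*.0067,.008]) for s in(-1,1)]))
b=np.array([.4605,.093,.0188]);B=R.from_euler('z',-3.7,degrees=True)
print('hs top corners',f([b+B.apply([sx*.015,sy*.013,.043]) for sx in(-1,1) for sy in(-1,1)]))
print('pcb corners',f([b+B.apply([sx*.036,sy*.022,.012]) for sx in(-1,1) for sy in(-1,1)]))
c=r.camera_info('wrist');print(c['eye']-p)
E
```

```text
[0.4619 0.0946 0.0481]
tcp,tip,grasp [[576.3423 127.3085]
 [576.3824 119.5612]
 [576.2824 138.9292]]
tip pad -y edges [[560.6614  99.1978]
 [592.0699  99.2004]]
hs top corners [[619.2543 107.5258]
 [616.6606 166.9347]
 [540.4901 107.1548]
 [542.127  166.6272]]
pcb corners [[661.4692  61.5425]
 [655.1561 150.6491]
 [497.7465  60.6917]
 [502.7713 149.9777]]
[-0.0054 -0.0837  0.1809]
```

Request:
{"method": "carry_out", "body": {
  "targets": [
    [0, 0, -0.04, 0, 0, 0],
    [0, 0, -0.08, 0, 0, 0],
    [0, 0, -0.06, 0, 0, 0],
    [0, 0, 0, 0, 0, 0],
    [0, 0, 0, 0, 0, 0]
  ]
}}

```text
time_s: 4.45
tcp_pos: [0.4615, 0.0945, 0.1377]
eef_rot: [180.0, 0.0, -93.4]
contact_force: [0.3, -0.3, -0.6]
gripper_width: 0.0007
gripper_force: 0.0
```

```bash
python3 - <<'E'
from h import *
import cv2
s=r.get_state();print(s['tcp_pos'],s['eef_rot'],s['gripper_width'])
def projp(n,X):
    c=r.camera_info(n);A=R.from_euler('xyz',c['attitude'],degrees=True).as_matrix()
    d=(np.array(X)-c['eye'])@A;return (c['K']@(d/d[2]))[:2]
p,Rt=cur();b=r.capture('wrist');a=r.capture('scene')
for z in(.008,-.011,-.058):print(z,projp('scene',p+Rt.apply([0,0,z])),projw(p+Rt.apply([0,0,z])))
a=cv2.resize(a[90:200,250:390,::-1],(763,600),interpolation=2)
cv2.imwrite('pics/g3.png',a);cv2.imwrite('pics/g4.png',cv2.resize(b[140:320,140:380,::-1],(800,600),interpolation=2))
E
```

```text
[0.46154467 0.09445841 0.13773122] [ 1.79978669e+02  7.19213896e-03 -9.34062186e+01] 0.0007275553638029676
0.008 [311.08562532 155.37047549] [[259.87542155 225.33397522]]
-0.011 [311.66737225 150.09847601] [[259.81146495 237.49294557]]
-0.058 [313.16150015 136.55815283] [[259.59700951 279.41866712]]
```

View pics/g3.png

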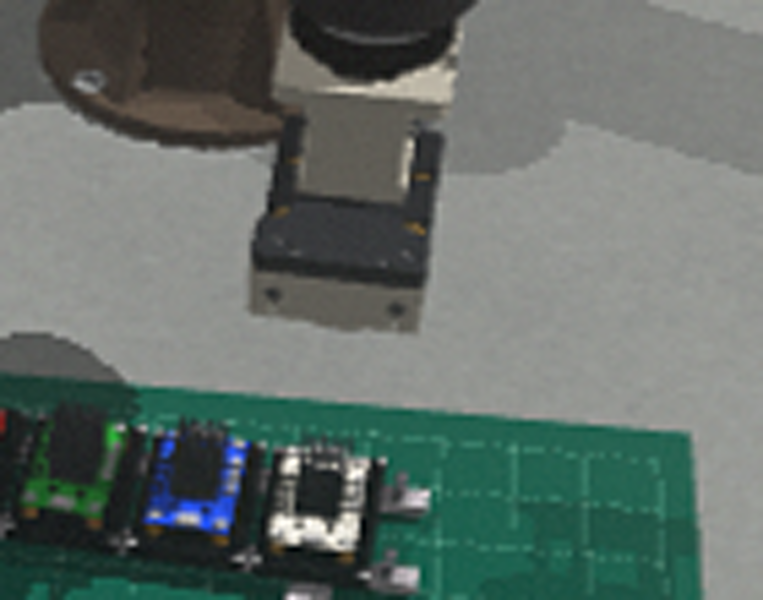

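View pics/g4.png

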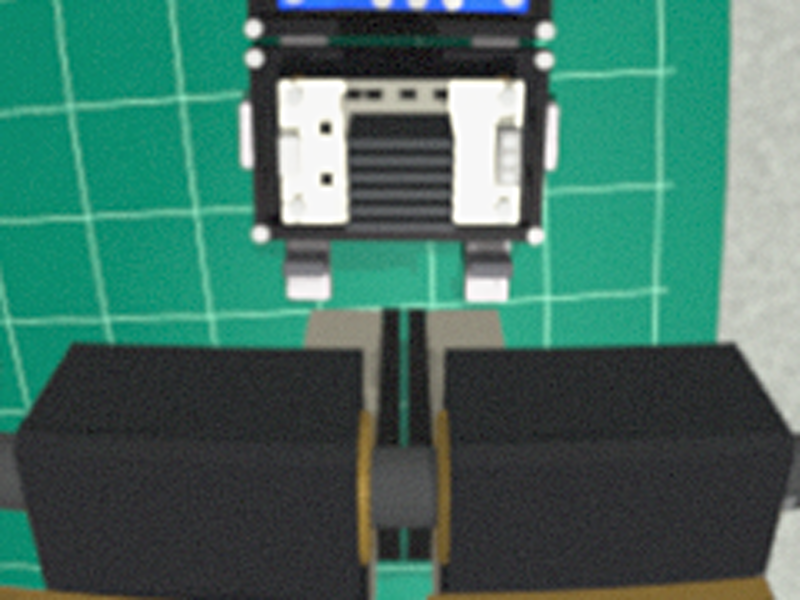

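```bash
python3 - <<'E'
from h import *
p,Rt=cur()
def on(n,px,yt):  # intersect ray with tool plane y=yt
    o,d=ray(n,px);o=Rt.inv().apply(o-p);d=Rt.inv().apply(d);return o+d*(yt-o[1])/d[1]
for px in[(295.6,147.3),(326.8,151.0)]:print([on('scene',px,y).round(4) for y in(-.021,-.01,-.04)])
for xt in(.0095,.02,.03,.039):
    zs=np.arange(-.08,.02,.001);v=projw([p+Rt.apply([xt,0,z]) for z in zs])[:,1];print(xt,zs[np.argmin(abs(v-233))])
E
```

```text
[array([ 0.0423, -0.021 , -0.0319]), array([ 0.0432, -0.01  , -0.0226]), array([ 0.0408, -0.04  , -0.0479])]
[array([-0.0408, -0.021 , -0.0325]), array([-0.0409, -0.01  , -0.0232]), array([-0.0407, -0.04  , -0.0485])]
0.0095 -0.024999999999999953
0.02 -0.04699999999999997
0.03 -0.06799999999999999
0.039 -0.08
```

The pictures show the real gripper about 35 mm higher than the reported TCP. The fingers closed above the heat sink, so I'll lower the reported grasp height by that much.

Request:
{"method": "carry_out", "body": {
  "targets": [
    [0.003, 0.001, 0.03, 0, 0, 0],
    [0, 0, 0.03, 0, 0, 0],
    [0, 0, 0.03, 0, 0, 0],
    [0, 0, 0, 0, 0, 0],
    [0, 0, 0, 0, 0, 0]
  ],
  "hand": 0.7
}}

```text
time_s: 5.18
tcp_pos: [0.4615, 0.0931, 0.0932]
eef_rot: [180.0, -0.0, -93.4]
contact_force: [0.2, 0.2, -0.5]
gripper_width: 0.045
gripper_force: 0.0
```

Request:
{"method": "carry_out", "body": {
  "targets": [
    [0, 0, 0.01, 0, 0, 0],
    [0, 0, 0.02, 0, 0, 0],
    [0, 0, 0.02, 0, 0, 0],
    [0, 0, 0.01, 0, 0, 0],
    [0, 0, 0, 0, 0, 0]
  ]
}}

```text
time_s: 5.8
tcp_pos: [0.4611, 0.0929, 0.0626]
eef_rot: [179.9, -0.0, -93.4]
contact_force: [-0.1, 0.8, -0.3]
gripper_width: 0.0611
gripper_force: 0.0
```

Request:
{"method": "carry_out", "body": {
  "targets": [
    [0, 0, 0.03, 0, 0, 0],
    [0, 0, 0.03, 0, 0, 0],
    [0, 0, 0.016, 0, 0, 0],
    [0, 0, 0.01, 0, 0, 0],
    [0, 0, 0.005, 0, 0, 0]
  ]
}}

```text
time_s: 6.42
tcp_pos: [0.4615, 0.0932, 0.0176]
eef_rot: [-180.0, 0.0, -93.4]
contact_force: [0.4, 0.2, -0.4]
gripper_width: 0.0612
gripper_force: 0.0
```

Request:
{"method": "carry_out", "body": {
  "targets": [
    [0, 0, 0.004, 0, 0, 0],
    [0, 0, 0, 0, 0, 0],
    [0, 0, 0, 0, 0, 0],
    [0, 0, 0, 0, 0, 0],
    [0, 0, 0, 0, 0, 0]
  ],
  "hand": 0,
  "squeeze": 15
}}

```text
time_s: 7.05
tcp_pos: [0.4615, 0.0932, 0.0158]
eef_rot: [-180.0, 0.0, -93.4]
contact_force: [-0.2, 0.4, 1.5]
gripper_width: 0.0299
gripper_force: 15.0
```

```bash
python3 - <<'E'
from h import *
p=np.array([.4615,.0932,.0908]);rows(p,down(-93.4),[.6707,-.1016,.0908],down(-91),6)
E
```

```text
[0.0607, -0.0735, -0.0, 0.0, 0.0, -0.0067]
[0.0612, -0.073, -0.0, 0.0, 0.0, -0.0067]
[0.0617, -0.0726, -0.0, 0.0, 0.0, -0.0067]
[0.0622, -0.0722, -0.0, 0.0, 0.0, -0.0067]
[0.0627, -0.0717, -0.0, 0.0, 0.0, -0.0067]
[0.0632, -0.0713, -0.0, 0.0, 0.0, -0.0067]
```

Request:
{"method": "carry_out", "body": {
  "targets": [
    [0, 0, -0.02, 0, 0, 0],
    [0, 0, -0.05, 0, 0, 0],
    [0, 0, -0.05, 0, 0, 0],
    [0, 0, -0.03, 0, 0, 0],
    [0, 0, 0, 0, 0, 0]
  ]
}}

```text
time_s: 7.68
tcp_pos: [0.4621, 0.0936, 0.0921]
eef_rot: [-179.9, 0.1, -93.4]
contact_force: [0.1, 0.2, -1.2]
gripper_width: 0.0299
gripper_force: 15.0
```

Request:
{"method": "carry_out", "body": {
  "targets": [
    [0.03, -0.037, 0, 0, 0, -0.0067],
    [0.061, -0.073, 0, 0, 0, -0.0067],
    [0.062, -0.073, 0, 0, 0, -0.0067],
    [0.062, -0.072, 0, 0, 0, -0.0067],
    [0.0622, -0.072, 0, 0, 0, -0.0067]
  ]
}}

```text
time_s: 8.3
tcp_pos: [0.6191, -0.0538, 0.0895]
eef_rot: [179.9, -0.0, -91.4]
contact_force: [0.5, 0.4, -1.4]
gripper_width: 0.03
gripper_force: 15.0
```

Request:
{"method": "carry_out", "body": {
  "targets": [
    [0.06, -0.068, 0, 0, 0, -0.0067],
    [0.03, -0.035, 0, 0, 0, 0],
    [0, 0, 0, 0, 0, 0],
    [0, 0, 0, 0, 0, 0]
  ]
}}

```text
time_s: 8.8
tcp_pos: [0.6682, -0.0985, 0.0896]
eef_rot: [179.9, 0.0, -91.0]
contact_force: [-0.6, 0.1, -1.2]
gripper_width: 0.0295
gripper_force: 15.0
```

Request:
{"method": "carry_out", "body": {
  "targets": [
    [0.006, -0.005, 0.01, 0, 0, 0],
    [0, 0, 0.03, 0, 0, 0],
    [0, 0, 0.03, 0, 0, 0],
    [0, 0, 0.014, 0, 0, 0],
    [0, 0, 0, 0, 0, 0]
  ]
}}

```text
time_s: 9.43
tcp_pos: [0.671, -0.1016, 0.0475]
eef_rot: [179.9, -0.0, -91.0]
contact_force: [-0.2, 0.3, -1.0]
gripper_width: 0.0298
gripper_force: 15.0
```

Request:
{"method": "carry_out", "body": {
  "targets": [
    [0, 0, 0.006, 0, 0, 0],
    [0, 0, 0.004, 0, 0, 0],
    [0, 0, 0.003, 0, 0, 0],
    [0, 0, 0, 0, 0, 0]
  ]
}}

```text
time_s: 9.93
tcp_pos: [0.6716, -0.1017, 0.0421]
eef_rot: [180.0, 0.0, -91.0]
contact_force: [0.1, 0.0, -1.3]
gripper_width: 0.0301
gripper_force: 15.0
```

Now I'll look at the wrist view to check the board over the bay.

Request:
{"method": "carry_out", "body": {
  "targets": [
    [0, 0, 0.004, 0, 0, 0],
    [0, 0, 0.002, 0, 0, 0],
    [0, 0, 0.002, 0, 0, 0],
    [0, 0, 0, 0, 0, 0]
  ]
}}

```text
time_s: 10.42
tcp_pos: [0.6715, -0.1017, 0.038]
eef_rot: [180.0, -0.0, -91.0]
contact_force: [-0.3, 0.4, -0.5]
gripper_width: 0.03
gripper_force: 15.0
```

```bash
python3 - <<'E'
from h import *
import cv2
s=r.get_state();print(s['tcp_pos'],s['contact_force'])
b=r.capture('wrist')[:,:,::-1][60:300,100:420];a=r.capture('scene')[:,:,::-1][190:270,180:290]
cv2.imwrite('pics/p1.png',np.hstack([cv2.resize(b,(400,300)),cv2.resize(a,(400,300),interpolation=2)]))
E
```

```text
[ 0.67150548 -0.1016528   0.03797514] [-0.27256551  0.37239019 -0.45281112]
```

View pics/p1.png

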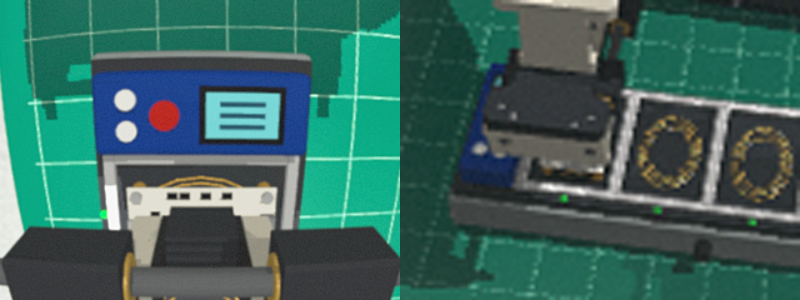

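Request:
{"method": "carry_out", "body": {
  "targets": [
    [0, 0, 0.002, 0, 0, 0],
    [0, 0, 0.001, 0, 0, 0],
    [0, 0, 0.001, 0, 0, 0]
  ]
}}

```text
time_s: 10.9
tcp_pos: [0.6716, -0.1016, 0.0361]
eef_rot: [-180.0, 0.0, -91.0]
contact_force: [-1.3, 0.1, -1.2]
gripper_width: 0.0302
gripper_force: 15.0
```

Request:
{"method": "carry_out", "body": {
  "targets": [
    [0, 0, 0.001, 0, 0, 0],
    [0, 0, 0.001, 0, 0, 0]
  ]
}}

```text
time_s: 11.15
tcp_pos: [0.6716, -0.1017, 0.0358]
eef_rot: [-180.0, -0.0, -91.0]
contact_force: [-3.4, 0.6, 7.9]
gripper_width: 0.03
gripper_force: 15.0
```

Request:
{"method": "carry_out", "body": {
  "targets": [
    [0, 0, 0, 0, 0, 0],
    [0, 0, 0, 0, 0, 0],
    [0, 0, 0, 0, 0, 0],
    [0, 0, -0.01, 0, 0, 0],
    [0, 0, -0.04, 0, 0, 0]
  ],
  "hand": 0.7
}}

```text
time_s: 11.78
tcp_pos: [0.6706, -0.1017, 0.0593]
eef_rot: [179.8, -0.0, -91.0]
contact_force: [0.2, -0.6, 1.1]
gripper_width: 0.0611
gripper_force: 0.0
```

Request:
{"method": "carry_out", "body": {
  "targets": [
    [0, 0, -0.04, 0, 0, 0],
    [0, 0, -0.01, 0, 0, 0],
    [0, 0, 0, 0, 0, 0]
  ]
}}

```text
time_s: 12.15
tcp_pos: [0.6716, -0.1016, 0.0852]
eef_rot: [-180.0, 0.0, -91.0]
contact_force: [0.2, -0.2, -1.0]
gripper_width: 0.0612
gripper_force: 0.0
```

```bash
python3 - <<'E'
from h import *
import cv2
p,q=cur();print(p,r.get_state()['gripper_width'])
rows(p,q,[.4565,.0285,p[2]],down(-93.4),6)
b=r.capture('wrist')[:,:,::-1]
cv2.imwrite('pics/p2.png',b)
E
```

```text
[ 0.67161839 -0.10160844  0.08520753] 0.061232236600922516
[-0.0421, 0.0724, -0.0, -0.0001, 0.0, 0.0067]
[-0.0416, 0.0727, -0.0, -0.0001, 0.0, 0.0067]
[-0.0411, 0.073, -0.0, -0.0001, 0.0, 0.0067]
[-0.0406, 0.0733, -0.0, -0.0001, 0.0, 0.0067]
[-0.0401, 0.0736, -0.0, -0.0001, 0.0, 0.0067]
[-0.0396, 0.0739, -0.0, -0.0001, 0.0, 0.0067]
```

View pics/p2.png

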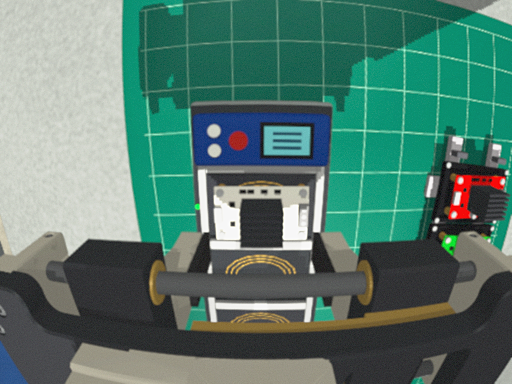

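Request:
{"method": "carry_out", "body": {
  "targets": [
    [-0.022, 0.036, 0, 0, 0, 0.0067],
    [-0.042, 0.0727, 0, 0, 0, 0.0067],
    [-0.041, 0.073, 0, 0, 0, 0.0067],
    [-0.041, 0.0733, 0, 0, 0, 0.0067],
    [-0.04, 0.0736, 0, 0, 0, 0.0067]
  ]
}}

```text
time_s: 12.82
tcp_pos: [0.5087, -0.003, 0.0842]
eef_rot: [179.9, -0.0, -93.0]
contact_force: [0.2, 0.3, 0.2]
gripper_width: 0.0614
gripper_force: 0.0
```

Request:
{"method": "carry_out", "body": {
  "targets": [
    [-0.04, 0.074, 0, 0, 0, 0.0067],
    [-0.02, 0.037, 0, 0, 0, 0],
    [0, 0, 0, 0, 0, 0],
    [0, 0, 0, 0, 0, 0]
  ]
}}

```text
time_s: 13.32
tcp_pos: [0.457, 0.0296, 0.0849]
eef_rot: [180.0, -0.0, -93.4]
contact_force: [1.2, 0.4, 0.3]
gripper_width: 0.0615
gripper_force: 0.0
```

Request:
{"method": "carry_out", "body": {
  "targets": [
    [0.002, 0, 0.03, 0, 0, 0],
    [0, 0, 0.045, 0, 0, 0],
    [0, 0, 0.04, 0, 0, 0],
    [0, 0, 0.018, 0, 0, 0],
    [0, 0, 0, 0, 0, 0]
  ]
}}

```text
time_s: 13.95
tcp_pos: [0.4566, 0.0282, 0.018]
eef_rot: [179.9, -0.1, -93.4]
contact_force: [0.1, 0.7, -0.6]
gripper_width: 0.0612
gripper_force: 0.0
```

Request:
{"method": "carry_out", "body": {
  "targets": [
    [0, 0, 0.004, 0, 0, 0],
    [0, 0, 0, 0, 0, 0],
    [0, 0, 0, 0, 0, 0],
    [0, 0, 0, 0, 0, 0],
    [0, 0, 0, 0, 0, 0]
  ],
  "hand": 0
}}

```text
time_s: 14.58
tcp_pos: [0.4568, 0.0288, 0.017]
eef_rot: [-180.0, 0.0, -93.4]
contact_force: [-1.3, 0.8, 2.8]
gripper_width: 0.03
gripper_force: 15.0
```

Request:
{"method": "carry_out", "body": {
  "targets": [
    [0, 0, -0.02, 0, 0, 0],
    [0, 0, -0.05, 0, 0, 0],
    [0, 0, -0.05, 0, 0, 0],
    [0, 0, -0.03, 0, 0, 0],
    [0, 0, 0, 0, 0, 0]
  ]
}}

```text
time_s: 15.2
tcp_pos: [0.4573, 0.029, 0.093]
eef_rot: [-179.9, 0.1, -93.4]
contact_force: [0.1, -0.6, -1.2]
gripper_width: 0.0299
gripper_force: 15.0
```

Request:
{"method": "carry_out", "body": {
  "targets": [
    [0.0094, -0.0362, 0, 0, 0, -0.0067],
    [0.0187, -0.0725, 0, 0, 0, -0.0067],
    [0.0187, -0.0725, 0, 0, 0, -0.0067],
    [0.0187, -0.0725, 0, 0, 0, -0.0067],
    [0.0187, -0.0725, 0, 0, 0, -0.0067]
  ]
}}

```text
time_s: 15.82
tcp_pos: [0.6181, -0.021, 0.0903]
eef_rot: [179.9, -0.0, -91.4]
contact_force: [0.5, 1.0, -1.2]
gripper_width: 0.0296
gripper_force: 15.0
```

Request:
{"method": "carry_out", "body": {
  "targets": [
    [0.0187, -0.0725, 0, 0, 0, -0.0067],
    [0.0094, -0.0362, 0, 0, 0, 0],
    [0, 0, 0, 0, 0, 0],
    [0, 0, 0, 0, 0, 0]
  ]
}}

```text
time_s: 16.32
tcp_pos: [0.6705, -0.0357, 0.0906]
eef_rot: [179.9, -0.0, -91.0]
contact_force: [-0.5, 0.4, -0.4]
gripper_width: 0.0298
gripper_force: 15.0
```

Request:
{"method": "carry_out", "body": {
  "targets": [
    [0, -0.002, 0.015, 0, 0, 0],
    [0, 0, 0.033, 0, 0, 0],
    [0, 0, 0.033, 0, 0, 0],
    [0, 0, 0.016, 0, 0, 0],
    [0, 0, 0.003, 0, 0, 0]
  ]
}}

```text
time_s: 16.95
tcp_pos: [0.6722, -0.0358, 0.0405]
eef_rot: [179.9, -0.0, -91.0]
contact_force: [1.2, -0.1, -0.9]
gripper_width: 0.0298
gripper_force: 15.0
```

Request:
{"method": "carry_out", "body": {
  "targets": [
    [0, 0, 0.002, 0, 0, 0],
    [0, 0, 0.002, 0, 0, 0],
    [0, 0, 0.001, 0, 0, 0]
  ]
}}

```text
time_s: 17.32
tcp_pos: [0.6729, -0.0357, 0.0395]
eef_rot: [-180.0, 0.0, -91.0]
contact_force: [0.0, 0.0, -0.6]
gripper_width: 0.03
gripper_force: 15.0
```

Request:
{"method": "carry_out", "body": {
  "targets": [
    [0, 0, 0.002, 0, 0, 0],
    [0, 0, 0.001, 0, 0, 0],
    [0, 0, 0.001, 0, 0, 0],
    [0, 0, 0, 0, 0, 0]
  ]
}}

```text
time_s: 17.82
tcp_pos: [0.6728, -0.0358, 0.0371]
eef_rot: [-180.0, -0.0, -91.0]
contact_force: [0.1, -1.1, -0.5]
gripper_width: 0.03
gripper_force: 15.0
```

Request:
{"method": "carry_out", "body": {
  "targets": [
    [0, 0, 0.001, 0, 0, 0],
    [0, 0, 0.001, 0, 0, 0]
  ]
}}

```text
time_s: 18.08
tcp_pos: [0.6728, -0.0358, 0.037]
eef_rot: [-180.0, -0.0, -91.0]
contact_force: [-4.4, 0.9, 7.7]
gripper_width: 0.0298
gripper_force: 15.0
```

Request:
{"method": "carry_out", "body": {
  "targets": [
    [0, 0, 0, 0, 0, 0],
    [0, 0, 0, 0, 0, 0],
    [0, 0, 0, 0, 0, 0],
    [0, 0, -0.01, 0, 0, 0],
    [0, 0, -0.04, 0, 0, 0]
  ],
  "hand": 0.7
}}

```text
time_s: 18.7
tcp_pos: [0.6717, -0.0359, 0.0602]
eef_rot: [179.8, -0.0, -91.0]
contact_force: [-0.3, 0.4, 0.3]
gripper_width: 0.0611
gripper_force: 0.0
```

Request:
{"method": "carry_out", "body": {
  "targets": [
    [0, 0, -0.04, 0, 0, 0],
    [0, 0, -0.01, 0, 0, 0],
    [0.0016, 0.0366, 0, 0, 0, 0.0067],
    [0.0032, 0.0733, 0, 0, 0, 0.0067],
    [0.0032, 0.0733, 0, 0, 0, 0.0067]
  ]
}}

```text
time_s: 19.32
tcp_pos: [0.5796, -0.0375, 0.0853]
eef_rot: [179.9, -0.0, -92.2]
contact_force: [0.3, 0.5, 0.9]
gripper_width: 0.0612
gripper_force: 0.0
```

Request:
{"method": "carry_out", "body": {
  "targets": [
    [0.0032, 0.0733, 0, 0, 0, 0.0067],
    [0.0032, 0.0733, 0, 0, 0, 0.0067],
    [0.0032, 0.0733, 0, 0, 0, 0.0067],
    [0.0016, 0.0366, 0, 0, 0, 0],
    [0, 0, 0, 0, 0, 0]
  ]
}}

```text
time_s: 19.95
tcp_pos: [0.4522, -0.0369, 0.0864]
eef_rot: [-180.0, 0.0, -93.4]
contact_force: [0.4, -0.0, 0.7]
gripper_width: 0.0617
gripper_force: 0.0
```

Request:
{"method": "carry_out", "body": {
  "targets": [
    [0, 0, 0, 0, 0, 0]
  ]
}}

```text
time_s: 20.08
tcp_pos: [0.4539, -0.0367, 0.0864]
eef_rot: [-179.9, 0.0, -93.4]
contact_force: [-0.2, -0.2, 0.1]
gripper_width: 0.0615
gripper_force: 0.0
```

Request:
{"method": "carry_out", "body": {
  "targets": [
    [0, 0.002, 0.03, 0, 0, 0.01],
    [0, 0, 0.045, 0, 0, 0.01],
    [0, 0, 0.042, 0, 0, 0],
    [0, 0, 0.018, 0, 0, 0],
    [0, 0, 0, 0, 0, 0]
  ]
}}

```text
time_s: 20.7
tcp_pos: [0.4519, -0.037, 0.0181]
eef_rot: [179.9, -0.0, -94.6]
contact_force: [-0.2, 0.4, 0.5]
gripper_width: 0.0615
gripper_force: 0.0
```

Request:
{"method": "carry_out", "body": {
  "targets": [
    [0, 0, 0.004, 0, 0, 0],
    [0, 0, 0, 0, 0, 0],
    [0, 0, 0, 0, 0, 0],
    [0, 0, 0, 0, 0, 0],
    [0, 0, 0, 0, 0, 0]
  ],
  "hand": 0
}}

```text
time_s: 21.32
tcp_pos: [0.452, -0.0368, 0.017]
eef_rot: [-180.0, 0.0, -94.6]
contact_force: [-0.8, 1.1, 3.8]
gripper_width: 0.0295
gripper_force: 14.9
```

Request:
{"method": "carry_out", "body": {
  "targets": [
    [0, 0, -0.02, 0, 0, 0],
    [0, 0, -0.05, 0, 0, 0],
    [0, 0, -0.05, 0, 0, 0],
    [0, 0, -0.03, 0, 0, 0],
    [0, 0, 0, 0, 0, 0]
  ]
}}

```text
time_s: 21.95
tcp_pos: [0.4524, -0.0366, 0.093]
eef_rot: [-179.9, 0.1, -94.6]
contact_force: [-0.2, 0.9, -0.9]
gripper_width: 0.03
gripper_force: 14.9
```

Request:
{"method": "carry_out", "body": {
  "targets": [
    [-0.013, -0.0362, 0, 0, 0, -0.01],
    [-0.026, -0.0725, 0, 0, 0, -0.01],
    [-0.026, -0.0725, 0, 0, 0, -0.01],
    [-0.026, -0.0725, 0, 0, 0, -0.01],
    [-0.026, -0.0725, 0, 0, 0, -0.01]
  ]
}}

```text
time_s: 22.58
tcp_pos: [0.6193, 0.0126, 0.09]
eef_rot: [179.9, -0.0, -91.6]
contact_force: [0.1, -0.2, -0.4]
gripper_width: 0.0301
gripper_force: 14.9
```

Request:
{"method": "carry_out", "body": {
  "targets": [
    [-0.026, -0.0725, 0, 0, 0, -0.01],
    [-0.013, -0.0362, 0, 0, 0, 0],
    [0, 0, 0, 0, 0, 0],
    [0, 0, 0, 0, 0, 0]
  ]
}}

```text
time_s: 23.08
tcp_pos: [0.6719, 0.0302, 0.0902]
eef_rot: [179.9, -0.0, -91.0]
contact_force: [-0.5, -0.2, -0.6]
gripper_width: 0.0299
gripper_force: 14.9
```

Request:
{"method": "carry_out", "body": {
  "targets": [
    [0, -0.001, 0.015, 0, 0, 0],
    [0, 0, 0.033, 0, 0, 0],
    [0, 0, 0.033, 0, 0, 0],
    [0, 0, 0.016, 0, 0, 0],
    [0, 0, 0.002, 0, 0, 0]
  ]
}}

```text
time_s: 23.7
tcp_pos: [0.6726, 0.0302, 0.0411]
eef_rot: [179.9, -0.0, -91.0]
contact_force: [0.9, 0.6, -1.5]
gripper_width: 0.0301
gripper_force: 14.9
```

Request:
{"method": "carry_out", "body": {
  "targets": [
    [0, 0, 0.002, 0, 0, 0],
    [0, 0, 0.002, 0, 0, 0],
    [0, 0, 0.001, 0, 0, 0],
    [0, 0, 0.001, 0, 0, 0]
  ]
}}

```text
time_s: 24.2
tcp_pos: [0.6732, 0.0304, 0.0394]
eef_rot: [-180.0, 0.0, -91.0]
contact_force: [-0.6, 0.1, -0.9]
gripper_width: 0.0301
gripper_force: 14.9
```

Request:
{"method": "carry_out", "body": {
  "targets": [
    [0, 0, 0.001, 0, 0, 0],
    [0, 0, 0.001, 0, 0, 0]
  ]
}}

```text
time_s: 24.45
tcp_pos: [0.6731, 0.0304, 0.0381]
eef_rot: [-180.0, 0.0, -91.0]
contact_force: [-0.0, 0.3, 0.3]
gripper_width: 0.0301
gripper_force: 14.9
```

Request:
{"method": "carry_out", "body": {
  "targets": [
    [0, 0, 0.001, 0, 0, 0],
    [0, 0, 0.001, 0, 0, 0],
    [0, 0, 0, 0, 0, 0]
  ]
}}

```text
time_s: 24.82
tcp_pos: [0.6732, 0.0305, 0.0371]
eef_rot: [-180.0, -0.0, -91.0]
contact_force: [-0.3, 0.4, -1.2]
gripper_width: 0.0298
gripper_force: 14.9
```

Request:
{"method": "carry_out", "body": {
  "targets": [
    [0, 0, 0.001, 0, 0, 0],
    [0, 0, 0, 0, 0, 0]
  ]
}}

```text
time_s: 25.08
tcp_pos: [0.6732, 0.0304, 0.0371]
eef_rot: [-180.0, -0.0, -91.0]
contact_force: [-2.5, 0.5, 4.9]
gripper_width: 0.0302
gripper_force: 14.9
```

Request:
{"method": "carry_out", "body": {
  "targets": [
    [0, 0, 0, 0, 0, 0],
    [0, 0, 0, 0, 0, 0],
    [0, 0, 0, 0, 0, 0],
    [0, 0, -0.01, 0, 0, 0],
    [0, 0, -0.04, 0, 0, 0]
  ],
  "hand": 0.7
}}

```text
time_s: 25.7
tcp_pos: [0.6722, 0.0302, 0.0608]
eef_rot: [179.9, -0.0, -91.0]
contact_force: [-0.7, -0.6, -0.5]
gripper_width: 0.0612
gripper_force: 0.0
```

Request:
{"method": "carry_out", "body": {
  "targets": [
    [0, 0, -0.04, 0, 0, 0],
    [0, 0, -0.01, 0, 0, 0],
    [0.0235, 0.0366, 0, 0, 0, 0.0067],
    [0.047, 0.0733, 0, 0, 0, 0.0067],
    [0.047, 0.0733, 0, 0, 0, 0.0067]
  ]
}}

```text
time_s: 26.32
tcp_pos: [0.5786, -0.0265, 0.0858]
eef_rot: [179.9, -0.0, -92.2]
contact_force: [0.7, -0.2, -0.9]
gripper_width: 0.0615
gripper_force: 0.0
```

Request:
{"method": "carry_out", "body": {
  "targets": [
    [0.047, 0.0733, 0, 0, 0, 0.0067],
    [0.047, 0.0733, 0, 0, 0, 0.0067],
    [0.047, 0.0733, 0, 0, 0, 0.0067],
    [0.0235, 0.0366, 0, 0, 0, 0],
    [0, 0, 0, 0, 0, 0]
  ]
}}

```text
time_s: 26.95
tcp_pos: [0.4473, -0.1025, 0.0868]
eef_rot: [-180.0, 0.0, -93.4]
contact_force: [0.6, 0.0, -0.1]
gripper_width: 0.0612
gripper_force: 0.0
```

Request:
{"method": "carry_out", "body": {
  "targets": [
    [0, 0, 0, 0, 0, 0]
  ]
}}

```text
time_s: 27.08
tcp_pos: [0.4492, -0.1018, 0.0868]
eef_rot: [-179.9, 0.0, -93.4]
contact_force: [0.1, -0.2, -0.4]
gripper_width: 0.0613
gripper_force: 0.0
```

Request:
{"method": "carry_out", "body": {
  "targets": [
    [0, 0.001, 0.03, 0, 0, 0],
    [0, 0, 0.045, 0, 0, 0],
    [0, 0, 0.042, 0, 0, 0],
    [0, 0, 0.019, 0, 0, 0],
    [0, 0, 0, 0, 0, 0]
  ]
}}

```text
time_s: 27.7
tcp_pos: [0.4477, -0.1018, 0.018]
eef_rot: [179.9, -0.0, -93.4]
contact_force: [0.3, 0.2, -0.1]
gripper_width: 0.0616
gripper_force: 0.0
```

Request:
{"method": "carry_out", "body": {
  "targets": [
    [0, 0, 0.004, 0, 0, 0],
    [0, 0, 0, 0, 0, 0],
    [0, 0, 0, 0, 0, 0],
    [0, 0, 0, 0, 0, 0],
    [0, 0, 0, 0, 0, 0]
  ],
  "hand": 0
}}

```text
time_s: 28.32
tcp_pos: [0.448, -0.102, 0.017]
eef_rot: [-179.9, 0.0, -93.4]
contact_force: [0.3, -0.0, 4.6]
gripper_width: 0.0303
gripper_force: 14.8
```

Request:
{"method": "carry_out", "body": {
  "targets": [
    [0, 0, -0.02, 0, 0, 0],
    [0, 0, -0.05, 0, 0, 0],
    [0, 0, -0.05, 0, 0, 0],
    [0, 0, -0.03, 0, 0, 0],
    [0, 0, 0, 0, 0, 0]
  ]
}}

```text
time_s: 28.95
tcp_pos: [0.4483, -0.1019, 0.0929]
eef_rot: [-179.9, 0.0, -93.4]
contact_force: [-0.5, -0.4, -0.4]
gripper_width: 0.03
gripper_force: 14.8
```

Request:
{"method": "carry_out", "body": {
  "targets": [
    [-0.0345, -0.0365, 0, 0, 0, -0.0067],
    [-0.069, -0.073, 0, 0, 0, -0.0067],
    [-0.069, -0.073, 0, 0, 0, -0.0067],
    [-0.069, -0.073, 0, 0, 0, -0.0067],
    [-0.069, -0.073, 0, 0, 0, -0.0067]
  ]
}}

```text
time_s: 29.58
tcp_pos: [0.6195, 0.0476, 0.0902]
eef_rot: [179.9, -0.0, -91.4]
contact_force: [1.2, -1.2, -0.3]
gripper_width: 0.03
gripper_force: 14.8
```

Request:
{"method": "carry_out", "body": {
  "targets": [
    [-0.069, -0.073, 0, 0, 0, -0.0067],
    [-0.0345, -0.0365, 0, 0, 0, 0],
    [0, 0, 0, 0, 0, 0],
    [0, 0, 0, 0, 0, 0]
  ]
}}

```text
time_s: 30.08
tcp_pos: [0.6735, 0.0964, 0.0902]
eef_rot: [179.9, -0.0, -91.0]
contact_force: [0.4, -0.4, -0.4]
gripper_width: 0.0298
gripper_force: 14.8
```

Request:
{"method": "carry_out", "body": {
  "targets": [
    [0, 0, 0.015, 0, 0, 0],
    [0, 0, 0.033, 0, 0, 0],
    [0, 0, 0.033, 0, 0, 0],
    [0, 0, 0.016, 0, 0, 0],
    [0, 0, 0.002, 0, 0, 0]
  ]
}}

```text
time_s: 30.7
tcp_pos: [0.6738, 0.0961, 0.041]
eef_rot: [179.9, -0.0, -91.0]
contact_force: [0.5, 0.4, 0.0]
gripper_width: 0.0299
gripper_force: 14.8
```

Request:
{"method": "carry_out", "body": {
  "targets": [
    [0, 0, 0.002, 0, 0, 0],
    [0, 0, 0.002, 0, 0, 0],
    [0, 0, 0.001, 0, 0, 0],
    [0, 0, 0.001, 0, 0, 0]
  ]
}}

```text
time_s: 31.2
tcp_pos: [0.6744, 0.0965, 0.0393]
eef_rot: [-180.0, 0.0, -91.0]
contact_force: [-0.2, -0.2, -0.4]
gripper_width: 0.0298
gripper_force: 14.8
```

Request:
{"method": "carry_out", "body": {
  "targets": [
    [0, 0, 0.001, 0, 0, 0],
    [0, 0, 0.001, 0, 0, 0],
    [0, 0, 0.001, 0, 0, 0],
    [0, 0, 0, 0, 0, 0]
  ]
}}

```text
time_s: 31.7
tcp_pos: [0.6743, 0.0964, 0.0375]
eef_rot: [180.0, -0.0, -91.0]
contact_force: [0.5, -0.4, -0.2]
gripper_width: 0.03
gripper_force: 14.8
```

Request:
{"method": "carry_out", "body": {
  "targets": [
    [0, 0, 0.001, 0, 0, 0],
    [0, 0, 0.001, 0, 0, 0],
    [0, 0, 0, 0, 0, 0]
  ]
}}

```text
time_s: 32.08
tcp_pos: [0.6743, 0.0964, 0.0371]
eef_rot: [-180.0, 0.0, -91.0]
contact_force: [-2.3, 0.3, 5.1]
gripper_width: 0.0302
gripper_force: 14.8
```

Request:
{"method": "carry_out", "body": {
  "targets": [
    [0, 0, 0, 0, 0, 0],
    [0, 0, 0, 0, 0, 0],
    [0, 0, 0, 0, 0, 0],
    [0, 0, -0.01, 0, 0, 0],
    [0, 0, -0.05, 0, 0, 0]
  ],
  "hand": 0.7
}}

```text
time_s: 32.7
tcp_pos: [0.6731, 0.096, 0.0654]
eef_rot: [179.8, -0.1, -91.0]
contact_force: [0.2, 0.4, 0.6]
gripper_width: 0.061
gripper_force: 0.0
```

Request:
{"method": "carry_out", "body": {
  "targets": [
    [0, 0, -0.08, 0, 0, 0],
    [0, 0.04, -0.08, 0, 0, 0],
    [-0.04, 0.08, 0, 0, 0, 0],
    [-0.08, 0.08, 0, 0, 0, 0],
    [-0.08, 0.08, 0, 0, 0, 0]
  ]
}}

```text
time_s: 33.33
tcp_pos: [0.5351, 0.1995, 0.1473]
eef_rot: [-179.9, 0.0, -91.0]
contact_force: [-0.2, 2.1, 0.2]
gripper_width: 0.0612
gripper_force: 0.0
```

Request:
{"method": "carry_out", "body": {
  "targets": [
    [-0.08, 0.07, 0, 0, 0, 0],
    [-0.04, 0.03, 0, 0, 0, 0],
    [0, 0, 0, 0, 0, 0],
    [0, 0, 0, 0, 0, 0],
    [0, 0, 0, 0, 0, 0]
  ]
}}

```text
time_s: 33.95
tcp_pos: [0.4876, 0.2589, 0.1466]
eef_rot: [180.0, -0.0, -91.1]
contact_force: [-0.6, -0.0, -0.3]
gripper_width: 0.0617
gripper_force: 0.0
```

```bash
python3 - <<'E'
from h import *
import cv2
s=r.get_state();print(s['time_s'],s['tcp_pos'],s['gripper_width'])
t=r.capture('top')[:,:,::-1];a=r.capture('scene')[:,:,::-1]
cv2.imwrite('pics/end.png',np.vstack([cv2.resize(t[120:180,180:330],(750,300),interpolation=2),cv2.resize(a[190:270,160:360],(750,300),interpolation=2)]))
E
```

```text
33.95 [0.48759943 0.25894681 0.14660047] 0.06173436485709436
```

View pics/end.png

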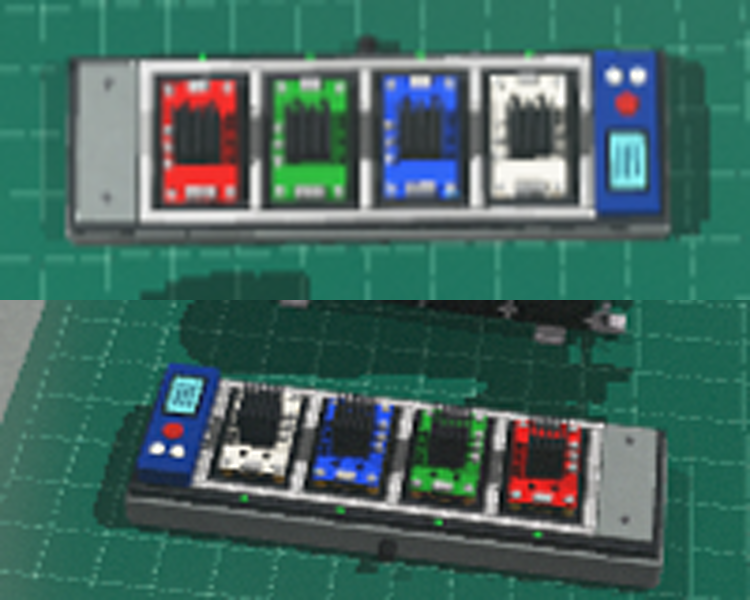

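All four boards sit square inside their bays, in the order white, blue, green, red from the pod. I'm handing in the job.

```bash
python3 -c "
from plant import r
print(r.close_job())"
```

```text
the job is handed in; nothing more can be done
None
```

The job is handed in at about 34 s: from the pod, the bays hold white, blue, green and red, and the final pictures show each board level and square in its rim (no verdict came back); the arm never went near the tin, pliers or cell holder.

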